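# Set the depth gauge in the empty capsule

### The arm

A 6-joint arm with a two-finger parallel gripper is mounted at the origin on the work surface. World frame = base frame: x ahead of the robot, y to its left, z up, the work surface at z = 0. Lengths are in m, angles in rad, forces in N, time in s.
With the tool pointing down it reaches from about 0.3 to 0.775 m from the base axis. Payload 14.6 kg.
Tool frame: the origin (TCP) lies on the front face of the gripper's body, between the roots of the fingers; the fingertips stand 97 mm ahead of it and the grasp point (between the pads) lies 78 mm ahead of it; z points along the fingers, y is the line along which they close (so a half turn about z gives the same grasp; the last joint's range is limited). The gripper opens to 94 mm and grips with 3 to 60 N. Pads are 16 mm wide; open, the fingers measure 119 mm over their backs; the gripper's body (75 mm by 177 mm) begins 78 mm behind the grasp point.
Start: joints at [1.05, 0.3, 1.521, -0, 1.321, -0.067], TCP at [0.241, 0.494, 0.303] pointing down, gripper open.
Joint ranges: [-3.03, 3.03], [-0.79, 2.21], [0.23, 2.52], [-1.04, 4.18], [0, 3.07], [-2.55, 2.55]. Speed limits (rad/s): [2.22, 2.22, 2.57, 3.14, 3.14, 3.14].

### API

Orientations are given as a unit quaternion [x, y, z, w].
In Python, from workcell import r, cams, job, models gives the robot as it stands.
- The arm moves only by the tool carry_out, never from a script. Its argument "deltas" is one flat list of numbers, 6 for each row, row after row: the shift along the tool's x, y, z in cm, then the turn, a rotation vector about the tool's x, y, z in degrees. In form: [dx, dy, dz, rx, ry, rz, dx, dy, dz, rx, ry, rz, ...]. A call has 1 to 10 rows; each row is the pose to reach, as a shift and turn from the pose commanded when the call began, along the tool's axes at that moment; what a row does not reach only later rows make up. A row lasts 1/12 s, in which the tool goes at most 41.7 mm and 7.16 degrees, less where a joint would pass 70% of its speed; a pose out of reach is approached as far as the arm can. A call with a gripper value outside its range is refused whole. "grip" is the opening in per cent of the stroke, from 0 (shut) to 100 (fully open), set as the call begins (left out, the last holds). The fingers move at their own pace and stop on an object; "grip_force" is the grip in N (left out, the last holds). Time passes only in rows, so rows that repeat a pose let the fingers close. It gives the time, the measured TCP pose, the force, the opening and the grip force at its end, in the units of the state.
- r.read_state(): the state, without advancing time (a new reading comes with each control period).
- cams.read_camera(name): name is "side" or "top" or "wrist"; returns a dict with "image" (400x640x3 uint8, blue, green, red), "range_z" (400x640 float32, m along the optical axis (not along the pixel's ray), 0 where there is no reading), "intrinsics" (3x3 intrinsics, pixels), "R" (3x3) and "t" (3): a world point X has camera coordinates R X + t. Camera axes: x right, y down, z forward; pixel columns grow to the right and rows downward; lengths in m; the calibration is good to about 2 mm. The wrist camera is an equidistant fisheye: a pixel r from the principal point sees the ray r / f radians off the axis. A picture is of the moment at which its call begins.
- job.sign_off(): hands the job in; it is judged then, once.
Trained networks look in a picture, given as the dict that the camera call returned (one of the last four; its "shot" number tells which), for a name from the list of things; names that differ only in an ending like _2 or _b are one class to them, and where a whole thing is asked for, a point or a joint stands for the part that bears it (a point fixed in the world has none). Each returns a list of dicts, best first, with "confidence" (0 to 1); they miss things now and then, are a little off and sometimes report something else, mostly with a low value. They report only what shows in the picture. A call takes as long as a camera call. They do not tell look-alikes from the thing itself.
- models.boxes_of(picture, name): "box" ([centre column, centre row, width, height] in pixels, round what is visible of it).
The state is a dict: "t": time; "joints": joint angles; "joint_velocities": joint speeds; "tau": joint torques, N m; "ee_pos": TCP position; "tool_rot": TCP orientation; "contact_force": force on the tool from outside, world axes, zero at the start; "ft_torque": the same for the moment, N m; "width": opening from 0.0 (shut) to 1.0 (fully open); "grip_force": force on a finger pad.
Only numpy, scipy, OpenCV 4.12 (cv2) and the standard library are available. Lean on these libraries where they do the work, as an engineer would, in place of code of your own. Each camera call takes 0.05 s, during which the arm holds its last target. There are 200 camera calls.

### The job

Take the depth gauge (the one with the slim handle on a round disc) out of the gauge rack and lower its thin probe into the empty, open capsule in the six-pocket green tray on the bench until the disc rests on the capsule's rim, then let go. Keep hold of it while lowering it in rather than dropping it, and leave the capsule standing in its own pocket of the tray.

Things in the scene. Friction and masses are not known exactly. Their poses are not given: they have to be found in the camera images.
- gauge: Steel depth gauge, loose, 130 g, 98 mm tall, round, z up. Origin: the probe's lower tip. Upward: thin probe 10 mm wide, 0 to 30 mm; flat round disc 68 mm wide, 30 to 38 mm; slim round handle 20 mm wide, 38 to 98 mm (grip from above at about 72). At the start the disc lies on the rack, probe down in a hole. A plug gauge (square 52 mm plate, stubby dark handle 38 mm thick) is in the other hole.
- capsule: Empty open yellow cup, loose, 40 g, 52 mm wide, 46 mm high, wall 4 mm, mouth 44 mm wide, inner floor 5 mm up. Origin: centre of its underside, z up. In any tray pocket. The other pockets hold, also yellow: a capsule full of grey figures (46 mm high), two closed ones (flat lid, 44 mm), two shallow caps (14 mm). With the disc on the rim the gauge's tip is 16 mm above this origin.
- rack: Gauge rack: grey plastic block fixed to the table, 80 mm along its x, 190 mm along its y, 40 mm high. Origin: centre of its underside. Two round holes, 36 mm wide and 36 mm deep, lie 55 mm either side of the centre along its y; either may hold the depth gauge.
- tray: Green packing tray fixed to the table, 176 mm along its x, 260 mm along its y, rim and ribs 14 mm high, floor 4 mm thick. Origin: centre of its underside. Six pockets, centred 42 mm either side of the middle along x and at -84, 0 and 84 mm along y.
Not all that is in view belongs to the job. Leave any red look-alike of the gauge alone. What is shaped like the capsule but blue is not meant.

How it is judged:
On the way, in this order (a step that is already met when the one before it is completed fails the run):
1. the gauge is lifted clear of the rack (its tip above 50 mm) (height (world z) of gauge above 0.05 m), for 0.1 s.
2. the probe is inside the capsule, its tip at least 11 mm below the rim, while the fingers still hold the gauge (z of gauge in the frame of capsule below 0.035 m and horizontal distance between gauge and capsule below 0.02 m and contact force between the fingers and gauge above 0.5 N), for 0.1 s.
At the end, for the whole second after the job is handed in: The gauge stands in the empty capsule with its disc on the rim: its tip is 11 to 21 mm above the capsule's underside and within 20 mm of its axis, gauge and capsule are upright within 10 degrees and at rest, and the capsule is within 40 mm of where it began (z of gauge in the frame of capsule between 0.011 and 0.021 m and horizontal distance between gauge and capsule below 0.02 m and angle between each of gauge, capsule's own z axis and vertical below 0.175 rad and distance of capsule from where it was at the start of the episode below 0.04 m and linear speed of each of gauge, capsule below 0.02 m/s); the robot touches nothing.
It also fails if it takes over 42 s, if anything falls off the work surface, if the arm or the gripper's body presses on something with over 40 N, if the wrist force passes 120 N, or if a joint passes its speed limit or range.

## Working session

There is one attempt and no reset: what is moved stays moved. The work goes in short steps, Python scripts to look and compute and a tool call to move; the robot and the scene stay as the last step left them, time stands still between calls to the robot, and variables do not carry over. Pictures are saved under pics/ and viewed, at most 10 in all, crops included, and the job is handed in when it is done.

Besides the shell and the picture viewer there is one more tool, called after ">>>" by a JSON object that holds its "method" and its "body", one argument or row to a line. carry_out: Moves the arm, as the interface text tells. Its arguments: {"type":"object","properties":{"deltas":{"type":"array","items":{"type":"number"}},"grip":{"type":"number"},"grip_force":{"type":"number"}},"required":["deltas"]}

```bash
mkdir -p pics; cat > h.py <<'E'
import numpy as np, cv2
from workcell import r, cams, job, models
from scipy.spatial.transform import Rotation as Ro
def world(p):
    K=p["intrinsics"];z=p["range_z"];v,u=np.mgrid[:z.shape[0],:z.shape[1]]
    c=np.stack([(u-K[0,2])/K[0,0]*z,(v-K[1,2])/K[1,1]*z,z],-1)
    return (c-p["t"])@p["R"]
E
python3 - <<'E'
from h import *
for n in("top","side"):
    p=cams.read_camera(n); cv2.imwrite(f"pics/{n}1.png",p["image"])
    np.savez(f"{n}1.npz",**{k:p[k] for k in("image","range_z","intrinsics","R","t")})
    W=world(p)
    for m in("gauge","capsule","rack","tray"):
        for d in models.boxes_of(p,m)[:7]:
            b=np.array(d["box"]); print(n,m,b.round(),round(d["confidence"],2),W[int(b[1]),int(b[0])].round(3))
print(r.read_state())
E
```

```text
top gauge [295. 166.  29.  26.] 0.72 [0.651 0.091 0.059]
top gauge [246. 192.  26.  26.] 0.69 [0.578 0.198 0.072]
top gauge [245. 243.  33.  30.] 0.65 [0.463 0.195 0.05 ]
top capsule [306. 219.  26.  22.] 0.93 [0.531 0.062 0.005]
top capsule [352. 202.  20.  23.] 0.88 [ 0.577 -0.053  0.005]
top capsule [247. 193.  26.  28.] 0.37 [0.578 0.199 0.062]
top rack [222. 197.  84.  43.] 0.56 [0.574 0.261 0.039]
top tray [389. 218. 115.  81.] 0.55 [ 0.54  -0.139  0.015]
side gauge [257. 169.  34.  42.] 0.86 [0.463 0.191 0.057]
side gauge [356. 174.  26.  43.] 0.78 [0.651 0.089 0.054]
side gauge [306. 152.  31.  35.] 0.75 [0.581 0.194 0.07 ]
side capsule [308. 206.  27.  32.] 0.91 [0.522 0.038 0.037]
side capsule [350. 230.  24.  38.] 0.87 [ 0.559 -0.069  0.044]
side rack [297. 164.  60.  51.] 0.88 [0.557 0.19  0.047]
side tray [364. 292. 177. 142.] 0.56 [ 0.513 -0.211  0.047]
{'t': 0.5, 'joints': array([ 1.05038425e+00,  2.99919738e-01,  1.52104449e+00, -1.70517314e-05,
        1.32073071e+00, -6.65850559e-02]), 'joint_velocities': array([-0.00072795, -0.00244837, -0.00061573,  0.00091805,  0.00170486,
       -0.00113873]), 'tau': array([-1.10364028e-03, -5.31355762e+01, -3.52731943e+01,  7.07679335e-02,
        2.14993022e-02,  3.47271630e-06]), 'ee_pos': array([0.2411088 , 0.49430401, 0.30261591]), 'tool_rot': array([ 2.24969176e-01,  9.74365879e-01, -5.13437861e-05, -6.88788029e-06]), 'contact_force': array([-0.09259345,  0.45348136,  0.24534127]), 'ft_torque': array([ 0.02585054,  0.00149515, -0.0181463 ]), 'grip_force': 0.0, 'width': 0.9991572670782385}
```

View pics/top1.png

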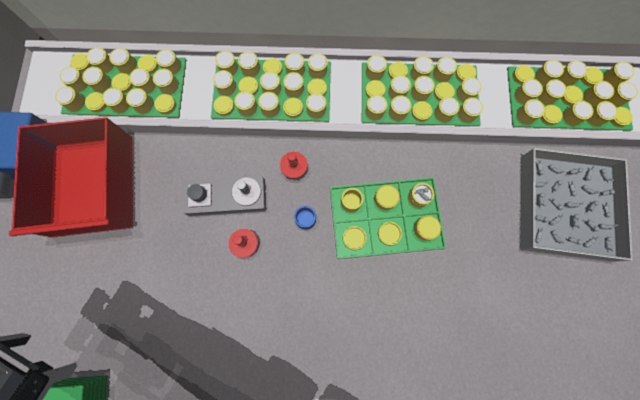

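View pics/side1.png

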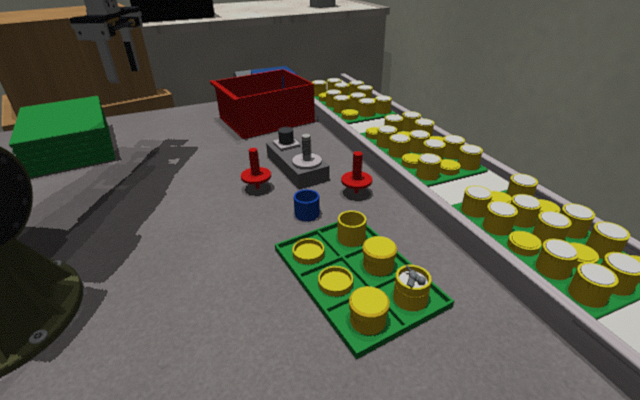

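Candidates for the gauge in the top view are grey (246,191), red (294,165) and red (243,243). Grey is the one, because it sits in the rack and has a slim handle on a round disc; (199,194) is the plug gauge. 

Yellow cups in the tray:
- (352,200): open and empty, so this is the target.
- (387,197) and (428,229): closed.
- (422,194): full.
- (355,238) and (390,233): shallow caps.

The cup at (305,217) is blue, so it is not meant. Next I measure both targets and confirm with a crop.

```bash
python3 - <<'E'
from h import *
def cir(P):
    P=P[:,:2];A=np.c_[2*P,np.ones(len(P))];s=np.linalg.lstsq(A,(P**2).sum(1),rcond=None)[0]
    return s[:2].round(4),round(float(np.sqrt(s[2]+s[:2]@s[:2])),4)
for n in("top","side"):
    p=np.load(n+"1.npz");W=world(p);ok=p["range_z"]>0
    def sel(c,rad,a,b): return W[ok&(np.hypot(W[...,0]-c[0],W[...,1]-c[1])<rad)&(W[...,2]>a)&(W[...,2]<b)]
    h=sel((.58,.195),.04,.065,.12);d=sel((.58,.195),.05,.044,.054);c=sel((.572,-.056),.045,.046,.056)
    print(n,"handle",len(h),np.median(h,0).round(4),h[:,2].max().round(3),"top",sel((.58,.195),.04,.1,.12).mean(0).round(4))
    for nm,q in(("disc",d),("rim",c)): print(nm,len(q),cir(q),(q[:,:2].min(0)+q[:,:2].max(0))/2,q.mean(0).round(4),np.ptp(q,0).round(3))
    m=sel((.572,-.056),.02,-.01,.03); print("inside",len(m),m[:,2].mean() if len(m) else 0)
im=np.load("top1.npz")["image"]
a=cv2.resize(im[160:225,180:270],None,fx=4.4,fy=4.4,interpolation=2);b=cv2.resize(im[170:235,320:410],None,fx=4.4,fy=4.4,interpolation=2)
cv2.imwrite("pics/crop1.png",np.hstack([a,b]))
E
```

```text
top handle 114 [0.5821 0.2015 0.1053] 0.111 top [0.5848 0.2035 0.1071]
disc 499 (array([0.5858, 0.2043]), 0.0255) [0.58637797 0.20371205] [0.5827 0.2017 0.0481] [0.07  0.066 0.009]
rim 116 (array([ 0.5751, -0.0477]), 0.0239) [ 0.57542174 -0.04764989] [ 0.5757 -0.0479  0.0501] [0.051 0.05  0.007]
inside 155 0.009585545646585392
side handle 178 [0.5827 0.1958 0.0889] 0.107 top [0.5842 0.1999 0.1047]
disc 290 (array([0.5847, 0.2008]), 0.0245) [0.58477189 0.20139101] [0.5829 0.1961 0.0464] [0.067 0.066 0.01 ]
rim 164 (array([ 0.5745, -0.0501]), 0.0239) [ 0.57494746 -0.04970793] [ 0.574  -0.0513  0.048 ] [0.051 0.055 0.004]
inside 203 0.015837992818557176
```

View pics/crop1.png

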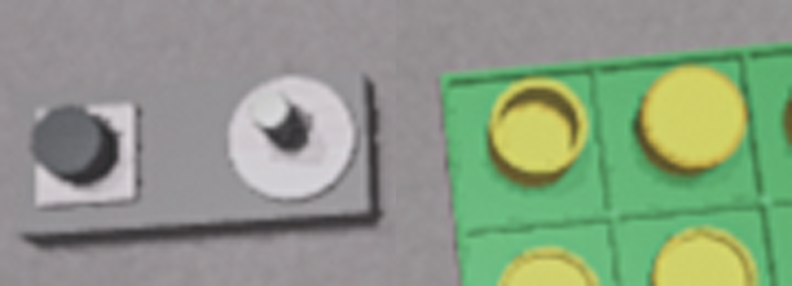

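The crop confirms both: the grey slim-handled gauge on a round disc at (246,191), and the open empty cup at (352,200). Gauge is at about (0.585, 0.2015) and the cup at (0.575, -0.049). Moving above the gauge now.

>>> {"method": "carry_out", "body": {
  "deltas": [-4,-1,0.3,0,0,0,-8,-2,0.7,0,0,0,-12,-3,1,0,0,0,-16,-4.1,1.5,0,0,0,-20,-5.1,1.8,0,0,0,-24,-6.1,2.2,0,0,0,-28,-7.2,2.6,0,0,0,-32,-8.2,3,0,0,0,-36,-9.2,3.3,0,0,0,-39.5,-10.1,3.6,0,0,0],
  "grip": 70
}}

```text
t: 1.33
ee_pos: [0.5535, 0.2283, 0.2665]
tool_rot: [0.225, 0.974, -0.0, 0.0]
contact_force: [0.3, -0.2, -0.8]
width: 0.7
grip_force: 0.0
```

>>> {"method": "carry_out", "body": {
  "deltas": [-2.5,-0.7,0.2,0,0,0,-4.2,-1.1,0.4,0,0,0,-4.2,-1.1,0.4,0,0,0,-4.2,-1.1,0.4,0,0,0,-4.2,-1.1,0.4,0,0,0]
}}

```text
t: 1.75
ee_pos: [0.5843, 0.2026, 0.2627]
tool_rot: [0.225, 0.974, 0.0, -0.0]
contact_force: [0.9, -0.6, 0.6]
width: 0.698
grip_force: 0.0
```

```bash
cat >> h.py <<'E'
def delta(target):
    s=r.read_state();R=Ro.from_quat(s["tool_rot"]).as_matrix()
    return (R.T@(np.array(target)-s["ee_pos"])*100).round(2)
def wristworld(p):
    K=p["intrinsics"];z=p["range_z"];v,u=np.mgrid[:z.shape[0],:z.shape[1]]
    x=(u-K[0,2])/K[0,0];y=(v-K[1,2])/K[1,1];th=np.hypot(x,y)+1e-9;k=np.tan(th)/th
    W=(np.stack([x*k*z,y*k*z,z],-1)-p["t"])@p["R"]; W[(z<=0)|(th>1.4)]=np.nan; return W
E
python3 - <<'E'
from h import *
p=cams.read_camera("wrist");cv2.imwrite("pics/w1.png",p["image"]);W=wristworld(p)
print(r.read_state()["ee_pos"],r.read_state()["tool_rot"],r.read_state()["width"])
for rad,a,b in((.02,.1,.115),(.045,.044,.054)):
    q=W[(np.hypot(W[...,0]-.585,W[...,1]-.2015)<rad)&(W[...,2]>a)&(W[...,2]<b)]
    if len(q): print(len(q),q.mean(0),(q.min(0)+q.max(0))/2,np.ptp(q,0))
print(delta((.585,.2015,.16)))
E
```

```text
[0.58414011 0.20291184 0.26285874] [2.24484424e-01 9.74477676e-01 5.16656925e-05 7.77361300e-06] 0.7013196759283348
474 [0.58484154 0.20413932 0.10727639] [0.5856499  0.20387123 0.10509551] [0.01980541 0.01926667 0.01000767]
2696 [0.58172593 0.20560313 0.04783001] [0.58613731 0.203716   0.0490101 ] [0.06832353 0.0678249  0.00992772]
[-0.14 -0.09 10.29]
```

View pics/w1.png

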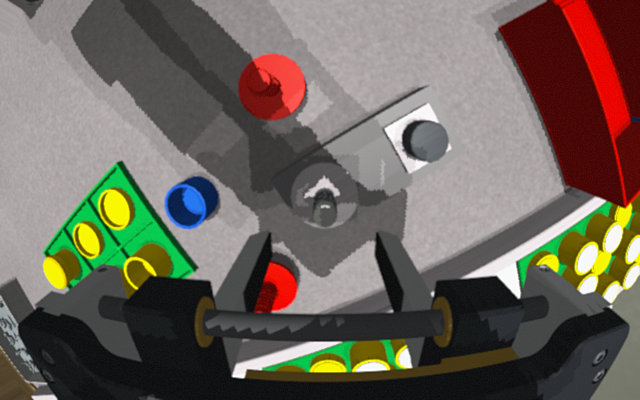

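The wrist view shows the grey gauge's handle at (323,207), centred between the open fingers, with the red one at (272,290) clear of them. Going down and gripping.

>>> {"method": "carry_out", "body": {
  "deltas": [-0.1,0,2.5,0,0,0,-0.1,0,5,0,0,0,-0.1,0,7.5,0,0,0,-0.1,0,9.5,0,0,0,-0.1,0,10.2,0,0,0,-0.1,0,10.2,0,0,0,-0.1,0,10.2,0,0,0]
}}

```text
t: 2.38
ee_pos: [0.5857, 0.2022, 0.1618]
tool_rot: [0.225, 0.974, 0.0, 0.0]
contact_force: [0.8, 0.8, 0.6]
width: 0.698
grip_force: 0.0
```

>>> {"method": "carry_out", "body": {
  "deltas": [0,0,0,0,0,0,0,0,0,0,0,0,0,0,0,0,0,0,0,0,0,0,0,0,0,0,0,0,0,0,0,0,0,0,0,0,0,0,0,0,0,0,0,0,0,0,0,0],
  "grip": 0,
  "grip_force": 25
}}

```text
t: 3.05
ee_pos: [0.5857, 0.2017, 0.1607]
tool_rot: [0.225, 0.974, 0.0, 0.0]
contact_force: [0.3, -0.3, 0.6]
width: 0.208
grip_force: 25.0
```

Holding at a 19.6 mm opening. Lifting straight up, then carrying.

>>> {"method": "carry_out", "body": {
  "deltas": [0,0,-1,0,0,0,0,0,-3.5,0,0,0,0,0,-6.5,0,0,0,0,0,-9.5,0,0,0,0,0,-12,0,0,0,0,0,-13,0,0,0,0,0,-13,0,0,0,0,0,-13,0,0,0]
}}

```text
t: 3.72
ee_pos: [0.5855, 0.2016, 0.2898]
tool_rot: [0.225, 0.974, -0.0, -0.0]
contact_force: [-0.9, -0.7, -1.9]
width: 0.209
grip_force: 25.0
```

```bash
python3 - <<'E'
from h import *
s=r.read_state();print(s["ee_pos"],s["width"],s["grip_force"],delta((.575,-.049,s["ee_pos"][2])))
E
```

```text
[0.58545572 0.2015773  0.28976363] 0.20874771739046327 24.99979555606842 [-1.004e+01 -2.298e+01  1.000e-02]
```

>>> {"method": "carry_out", "body": {
  "deltas": [-0.7,-1.6,0,0,0,0,-1.9,-4.4,0,0,0,0,-3.2,-7.4,0,0,0,0,-4.5,-10.4,0,0,0,0,-5.8,-13.4,0,0,0,0,-7.1,-16.3,0,0,0,0,-8.4,-19.3,0,0,0,0,-9.4,-21.6,0,0,0,0,-10,-22.8,0,0,0,0,-10,-23,0,0,0,0]
}}

```text
t: 4.55
ee_pos: [0.5745, -0.0508, 0.2889]
tool_rot: [0.226, 0.974, -0.0, -0.001]
contact_force: [0.4, 0.2, -1.6]
width: 0.206
grip_force: 25.0
```

>>> {"method": "carry_out", "body": {
  "deltas": [0,0,1.5,0,0,0,0,0,3,0,0,0,0,0,4.5,0,0,0,0,0,5,0,0,0,0,0,5,0,0,0,0,0,5,0,0,0]
}}

```text
t: 5.05
ee_pos: [0.5749, -0.0482, 0.2407]
tool_rot: [0.225, 0.974, 0.0, -0.0]
contact_force: [-0.3, 0.6, -1.2]
width: 0.211
grip_force: 25.0
```

```bash
cat > chk.py <<'E'
from h import *
import sys
s=r.read_state();e=s["ee_pos"];print(e,s["width"],s["contact_force"])
out=[]
for n in("side","top","wrist"):
    p=cams.read_camera(n);W=wristworld(p) if n=="wrist" else world(p)
    B=p["image"].astype(int);yel=(B[...,2]>90)&(B[...,0]<.5*B[...,2])&(B[...,1]>.65*B[...,2])
    d=np.hypot(W[...,0]-.575,W[...,1]+.049)
    q=W[(d<.04)&(W[...,2]>.04)&(W[...,2]<.056)&yel]
    if len(q): print(n,"rim",len(q),q.min(0).round(4),q.max(0).round(4))
    zt=e[2]-.15+.038
    q=W[(d<.05)&(abs(W[...,2]-zt)<.02)&~yel]
    g=W[(d<.05)&(W[...,2]>zt-.015)&(W[...,2]<zt+.006)&~yel]
    if len(g): print(n,"disc",len(g),g.min(0).round(4),g.max(0).round(4),np.median(g,0).round(4))
    im=p["image"]
    if n!="top": out.append(cv2.resize(im[150:300,260:460] if n=="side" else im[140:290,220:420],None,fx=2,fy=2,interpolation=2))
cv2.imwrite("pics/"+sys.argv[1],np.hstack(out))
E
python3 chk.py c2.png
```

```text
[ 0.57487269 -0.04817221  0.24073606] 0.2108041953550811 [-0.30973118  0.55115423 -1.18748183]
side disc 694 [ 0.5397 -0.0824  0.1181] [ 0.6076 -0.0149  0.1346] [ 0.5667 -0.0584  0.1266]
wrist rim 260 [ 0.5498 -0.0623  0.04  ] [ 0.5718 -0.0235  0.0514]
wrist disc 4002 [ 0.5405 -0.0813  0.121 ] [ 0.6013 -0.014   0.1347] [ 0.5604 -0.0389  0.1286]
```

View pics/c2.png

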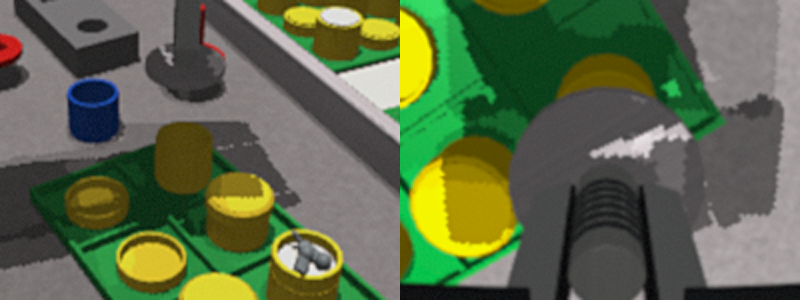

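The grey disc hangs level over the yellow cup, about 1 mm from its axis in the side view's disc fit, with the tip about 40 mm above the rim. Left crop: disc (185,65), cup (184,150). Lowering to just above contact.

>>> {"method": "carry_out", "body": {
  "deltas": [0,0,1,0,0,0,0,0,2.2,0,0,0,0,0,3.4,0,0,0,0,0,4.6,0,0,0,0,0,5.6,0,0,0,0,0,6.3,0,0,0,0,0,6.6,0,0,0,0,0,6.7,0,0,0,0,0,6.7,0,0,0,0,0,6.7,0,0,0]
}}

```text
t: 6.03
ee_pos: [0.5749, -0.0489, 0.1741]
tool_rot: [0.225, 0.974, 0.0, 0.0]
contact_force: [0.2, 0.8, -1.7]
width: 0.209
grip_force: 25.0
```

>>> {"method": "carry_out", "body": {
  "deltas": [0,0,0.1,0,0,0,0,0,0.2,0,0,0,0,0,0.2,0,0,0,0,0,0.2,0,0,0]
}}

```text
t: 6.37
ee_pos: [0.5747, -0.0489, 0.1717]
tool_rot: [0.225, 0.974, 0.0, 0.0]
contact_force: [-0.1, 0.1, -1.0]
width: 0.207
grip_force: 25.0
```

```bash
python3 chk.py c3.png
```

```text
[ 0.57473752 -0.04890098  0.17174903] 0.2071160445972391 [-0.08401999  0.08919838 -1.0356806 ]
side disc 673 [ 0.5399 -0.0836  0.0491] [ 0.606  -0.0165  0.0654] [ 0.5665 -0.0589  0.0576]
wrist disc 4028 [ 0.5403 -0.0819  0.0506] [ 0.601  -0.0144  0.0657] [ 0.56   -0.0393  0.0588]
```

View pics/c3.png

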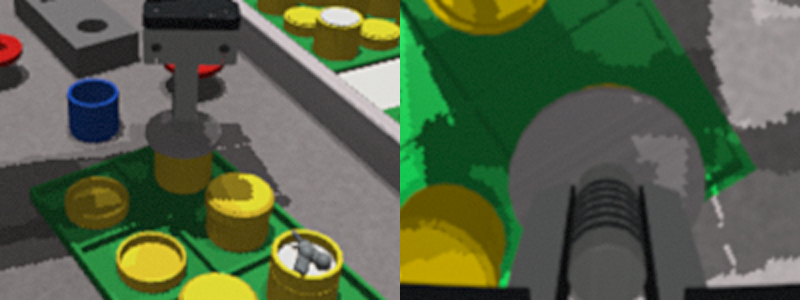

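The disc (185,130 in the left crop) is at the cup's mouth with the cup upright in its pocket. The force is still just the gauge's weight, so I lower slowly to contact.

>>> {"method": "carry_out", "body": {
  "deltas": [0,0,0.05,0,0,0,0,0,0.1,0,0,0,0,0,0.1,0,0,0]
}}

```text
t: 6.77
ee_pos: [0.5748, -0.0489, 0.1707]
tool_rot: [0.225, 0.974, 0.0, 0.0]
contact_force: [0.3, -0.4, -0.7]
width: 0.206
grip_force: 25.0
```

>>> {"method": "carry_out", "body": {
  "deltas": [0,0,0.05,0,0,0,0,0,0.1,0,0,0,0,0,0.1,0,0,0]
}}

```text
t: 7.02
ee_pos: [0.5749, -0.049, 0.1707]
tool_rot: [0.225, 0.974, -0.0, 0.0]
contact_force: [-4.1, -0.3, 9.6]
width: 0.205
grip_force: 25.0
```

Contact at about 10 N. Easing off 0.5 mm, then opening a little at a time.

>>> {"method": "carry_out", "body": {
  "deltas": [0,0,-0.05,0,0,0,0,0,-0.05,0,0,0,0,0,-0.05,0,0,0]
}}

```text
t: 7.27
ee_pos: [0.5749, -0.0489, 0.1707]
tool_rot: [0.225, 0.974, 0.0, 0.0]
contact_force: [-2.3, 0.5, 6.2]
width: 0.213
grip_force: 25.0
```

>>> {"method": "carry_out", "body": {
  "deltas": [0,0,0,0,0,0,0,0,0,0,0,0,0,0,0,0,0,0,0,0,0,0,0,0,0,0,0,0,0,0,0,0,0,0,0,0],
  "grip": 60
}}

```text
t: 7.77
ee_pos: [0.5747, -0.0489, 0.1701]
tool_rot: [0.225, 0.974, -0.0, -0.0]
contact_force: [0.1, -1.4, -0.6]
width: 0.583
grip_force: 0.0
```

>>> {"method": "carry_out", "body": {
  "deltas": [0,0,-1,0,0,0,0,0,-3,0,0,0,0,0,-6,0,0,0,0,0,-9,0,0,0,0,0,-12,0,0,0,0,0,-13,0,0,0,0,0,-13,0,0,0,0,0,-13,0,0,0]
}}

```text
t: 8.43
ee_pos: [0.5745, -0.0489, 0.2998]
tool_rot: [0.225, 0.974, 0.0, -0.0]
contact_force: [-0.6, 0.0, -1.1]
width: 0.598
grip_force: 0.0
```

```bash
sed -i 's/zt=e\[2\]-.15+.038/zt=.058/' chk.py; python3 chk.py c4.png
```

```text
[ 0.57454007 -0.04889054  0.29979174] 0.5983526124223 [-0.55671362  0.01833334 -1.13645479]
side disc 668 [ 0.5395 -0.0838  0.0488] [ 0.6067 -0.0162  0.0638] [ 0.5665 -0.0587  0.0566]
wrist disc 2390 [ 0.5404 -0.0826  0.0504] [ 0.6086 -0.0146  0.0639] [ 0.5682 -0.0434  0.0579]
```

View pics/c4.png

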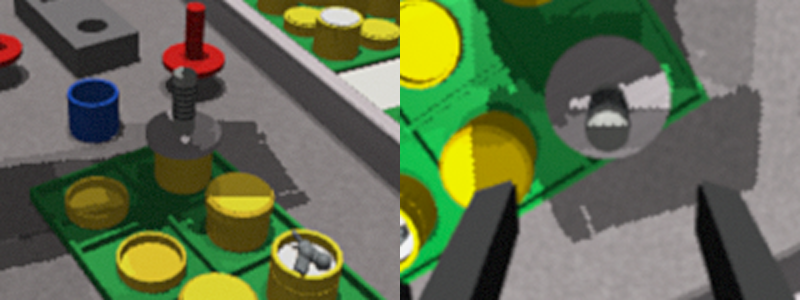

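The gauge stands upright in the cup with its disc on the rim (disc at (185,130) in the left crop, top at about 0.058 m), and the gripper is clear.

```bash
python3 -c "
from workcell import job
print(job.sign_off())"
```

```text
the job is handed in; nothing more can be done
None
```

The depth gauge is standing in the empty yellow capsule, disc on the rim and released with the gripper clear, and the job was handed in at about 8.6 s; the sign-off gave no verdict.

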